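# Line up loom weights by size for the record photograph

### The job

Line up the four clay loom weights on the photo board in order of size, for the record photograph: one on each white card, standing upright on its wide end in the middle of the card, with the smallest next to the black-and-white scale bar and each one larger than the last towards the far end. They are old and brittle: set them down gently, without dropping or tipping over any of them.

Things in the scene. Friction and masses are not known exactly. Their poses are not given: they have to be found in the camera images.
- weight_a_mid (a point): Centre (half-way up, on the axis) of the smallest of four loose loom weights: a solid truncated cone of brick-red fired clay, standing upright on its wider end, 37 mm high, 32 mm across the foot, narrowing to 27 mm across the flat top, with a dark hole drawn through it near the top. Its z axis points up along the cone; it stands on the bare table at the start. Mass about 45 g, varying by a fifth either way.
- weight_b_mid (a point): Centre (half-way up, on the axis) of the second smallest of four loose loom weights: a solid truncated cone of brick-red fired clay, standing upright on its wider end, 48 mm high, 41 mm across the foot, narrowing to 34 mm across the flat top, with a dark hole drawn through it near the top. Its z axis points up along the cone; it stands on the bare table at the start. Mass about 95 g, varying by a fifth either way.
- weight_c_mid (a point): Centre (half-way up, on the axis) of the second largest of four loose loom weights: a solid truncated cone of brick-red fired clay, standing upright on its wider end, 59 mm high, 50 mm across the foot, narrowing to 42 mm across the flat top, with a dark hole drawn through it near the top. Its z axis points up along the cone; it stands on the bare table at the start. Mass about 175 g, varying by a fifth either way.
- weight_d_mid (a point): Centre (half-way up, on the axis) of the largest of four loose loom weights: a solid truncated cone of brick-red fired clay, standing upright on its wider end, 70 mm high, 59 mm across the foot, narrowing to 50 mm across the flat top, with a dark hole drawn through it near the top. Its z axis points up along the cone; it stands on the bare table at the start. Mass about 290 g, varying by a fifth either way.
- card_p: One of four identical white square cards, 70 x 70 x 1.5 mm, fixed in a straight row, 85 mm centre to centre, on a thin grey photo board (80 x 430 mm, 4 mm thick) fixed to the table. Origin: centre of the card's underside, on top of the board; the card's upper face is 5.5 mm above the table. Its y axis runs along the row, its z axis up. Which of the four card names lies where in the row changes from start to start.
- card_q: One of four identical white square cards, 70 x 70 x 1.5 mm, fixed in a straight row, 85 mm centre to centre, on a thin grey photo board (80 x 430 mm, 4 mm thick) fixed to the table. Origin: centre of the card's underside, on top of the board; the card's upper face is 5.5 mm above the table. Its y axis runs along the row, its z axis up. Which of the four card names lies where in the row changes from start to start.
- card_r: One of four identical white square cards, 70 x 70 x 1.5 mm, fixed in a straight row, 85 mm centre to centre, on a thin grey photo board (80 x 430 mm, 4 mm thick) fixed to the table. Origin: centre of the card's underside, on top of the board; the card's upper face is 5.5 mm above the table. Its y axis runs along the row, its z axis up. Which of the four card names lies where in the row changes from start to start.
- card_s: One of four identical white square cards, 70 x 70 x 1.5 mm, fixed in a straight row, 85 mm centre to centre, on a thin grey photo board (80 x 430 mm, 4 mm thick) fixed to the table. Origin: centre of the card's underside, on top of the board; the card's upper face is 5.5 mm above the table. Its y axis runs along the row, its z axis up. Which of the four card names lies where in the row changes from start to start.
- scale_bar: Small black-and-white striped scale bar, 70 mm long (its x axis), 22 mm wide, 6 mm high, fixed on the board across one end of the row of cards, 62.5 mm from the centre of the nearest card. Origin: centre of its underside. It may be at either end; a plain brown wooden strip of the same size lies across the other end.
Not all that is in view belongs to the job. Leave any pink or purple look-alike of the card_r alone. What is shaped like the part that bears weight_d_mid but turquoise is not meant.

How it is judged:
At the end, for the whole second after the job is handed in: The weights stand upright (0.1 rad), one per card, axis within 13 mm of the card centre, foot on the card (height within 4 mm), in order of size, the smallest on the card nearest the scale bar and the largest on the farthest; all at rest ((horizontal distance between weight_a_mid and card_p below 0.013 m or horizontal distance between weight_a_mid and card_q below 0.013 m or horizontal distance between weight_a_mid and card_r below 0.013 m or horizontal distance between weight_a_mid and card_s below 0.013 m) and horizontal distance between weight_a_mid and scale_bar between 0.0375 and 0.0875 m and angle between each of weight_a_mid, weight_b_mid, weight_c_mid, weight_d_mid's own z axis and vertical below 0.1 rad and height (world z) of weight_a_mid between 0.02 and 0.028 m and linear speed of each of weight_a, weight_b, weight_c, weight_d below 0.02 m/s and angular speed of each of weight_a, weight_b, weight_c, weight_d below 0.2 rad/s and (horizontal distance between weight_b_mid and card_p below 0.013 m or horizontal distance between weight_b_mid and card_q below 0.013 m or horizontal distance between weight_b_mid and card_r below 0.013 m or horizontal distance between weight_b_mid and card_s below 0.013 m) and horizontal distance between weight_b_mid and scale_bar between 0.1225 and 0.1725 m and height (world z) of weight_b_mid between 0.0255 and 0.0335 m and (horizontal distance between weight_c_mid and card_p below 0.013 m or horizontal distance between weight_c_mid and card_q below 0.013 m or horizontal distance between weight_c_mid and card_r below 0.013 m or horizontal distance between weight_c_mid and card_s below 0.013 m) and horizontal distance between weight_c_mid and scale_bar between 0.2075 and 0.2575 m and height (world z) of weight_c_mid between 0.031 and 0.039 m and (horizontal distance between weight_d_mid and card_p below 0.013 m or horizontal distance between weight_d_mid and card_q below 0.013 m or horizontal distance between weight_d_mid and card_r below 0.013 m or horizontal distance between weight_d_mid and card_s below 0.013 m) and horizontal distance between weight_d_mid and scale_bar between 0.2925 and 0.3425 m and height (world z) of weight_d_mid between 0.0365 and 0.0445 m); the robot touches nothing.
It fails at once if a weight is tipped over (leans more than 0.7 rad) (angle between any of weight_a_mid, weight_b_mid, weight_c_mid, weight_d_mid's own z axis and vertical above 0.7 rad).
It fails at once if a weight is dropped or knocked away (moves faster than 0.7 m/s, as after a fall of 25 mm, with the gripper not touching it) ((linear speed of weight_a above 0.7 m/s and contact force between each of the arm, the fingers and weight_a below 0.02 N) or (linear speed of weight_b above 0.7 m/s and contact force between each of the arm, the fingers and weight_b below 0.02 N) or (linear speed of weight_c above 0.7 m/s and contact force between each of the arm, the fingers and weight_c below 0.02 N) or (linear speed of weight_d above 0.7 m/s and contact force between each of the arm, the fingers and weight_d below 0.02 N)).
It also fails if it takes over 102 s, if anything falls off the work surface, if the arm or the gripper's body presses on something with over 40 N, if the wrist force passes 120 N, or if a joint passes its speed limit or range.

### The arm

A 7-joint arm with a two-finger parallel gripper is mounted at the origin on the work surface. World frame = base frame: x ahead of the robot, y to its left, z up, the work surface at z = 0. Lengths are in m, angles in rad, forces in N, time in s.
With the tool pointing down it reaches from about 0.4 to 0.9 m from the base axis. Payload 5.5 kg.
Tool frame: the origin (TCP) lies midway between the tips of the shut fingers; the grasp point (between the pads) lies 19 mm behind it (manip.grip_depth is the distance from the TCP to the grasp point, in m); z points along the fingers, y is the line along which they close (so a half turn about z gives the same grasp; the last joint's range is limited). The gripper opens to 92 mm and grips with 3 to 60 N. Pads are 19 mm wide; open, the fingers measure 130 mm over their backs; the gripper's body (75 mm by 190 mm) begins 47 mm behind the grasp point.
Start: joints at [-0.87, 0.501, -0.427, 1.55, 0.221, 1.138, -0.21], TCP at [0.276, 0.589, 0.227] pointing down, gripper open.
Joint ranges: [-2.88, 2.88], [-0.31, 2.03], [-1.54, 1.56], [0.2, 2.42], [-1.41, 4.55], [0.19, 2.02], [-2.57, 2.57]. Speed limits (rad/s): [2.57, 2.57, 3.14, 3.14, 3.14, 3.14, 3.14].

### API

Orientations are given as a unit quaternion [x, y, z, w].
In Python, from bench import manip, effector, viewer gives the robot as it stands. Calls block until the motion is done:
- manip.move_pose(position, orientation): joint-space move of the TCP to a pose.
- manip.servo_line(position, ori=None, vel=0.15): straight line of the TCP; ori=None keeps the orientation; vel is the mean speed in m/s.
- manip.movej(angles): joint-space move.
- effector.open_jaws() and effector.close(f_grip=None): open the fingers fully, or close them until they stop; f_grip is the grip in N (None keeps the last).
- manip.sleep(seconds).
- manip.solve_ik(position, orientation): joint angles nearest the present ones, or None.
- viewer.get_image(name): name is "side" or "top" or "wrist"; returns the picture (480x640x3 uint8, red, green, blue); there is no depth.
- viewer.get_calibration(name): a dict with "vfov" (degrees; the focal length in pixels is half the picture's height over the tangent of half this angle, whatever the lens; pixels are square), "cx", "cy" (the principal point, pixels), "eye" and "attitude" of the camera in the world. Camera axes: x right, y down, z forward; pixel columns grow to the right and rows downward; lengths in m; the calibration is good to about 2 mm. A picture is of the moment at which its call begins: read the wrist's pose just before it. get_calibration takes no time and is no camera call; for the wrist camera it gives the pose at the moment of the call.
A pose or a line that the arm cannot do raises manip.PlanningError and nothing moves.
- manip.hand_in(): hands the job in; it is judged then, once.
Readings, each from a call of its own:
- manip.current_clock(): time.
- manip.current_q(): joint angles.
- manip.current_joint_velocities(): joint speeds.
- manip.current_tau(): joint torques, N m.
- manip.current_tool_pos(): TCP position.
- manip.current_tcp_rot(): TCP orientation.
- manip.current_force(): force on the tool from outside, world axes, zero at the start.
- manip.current_wrist_torque(): the same for the moment, N m.
- manip.current_finger_gap(): finger opening in m.
- manip.current_gripper_force(): force on a finger pad.
Only numpy, scipy, OpenCV 4.12 (cv2) and the standard library are available. Lean on these libraries where they do the work, as an engineer would, in place of code of your own. Each camera call takes 0.05 s, during which the arm holds its last target. There are 200 camera calls.

## Working session

There is one attempt and no reset: what is moved stays moved. The work goes in short steps, each a Python script; the robot and the scene stay as the last script left them, time stands still between calls to the robot, and variables do not carry over. Pictures are saved under pics/ and viewed, at most 14 in all, crops included, and the job is handed in when it is done.

```bash
mkdir -p pics; ls; python3 - <<'E'
from bench import manip, effector, viewer
import cv2
for n in("top","side"):
    cv2.imwrite(f"pics/{n}0.png",viewer.get_image(n)[:,:,::-1]); print(n,viewer.get_calibration(n))
print(viewer.get_calibration("wrist"),manip.current_tcp_rot(),manip.current_clock())
E
```

```text
pics
top {'vfov': 55.69394960964128, 'cx': 320.85167471531224, 'cy': 243.16749736414135, 'eye': array([ 0.32992096, -0.00337456,  0.82292151]), 'attitude': array([ 0.73761799, -0.66541399,  0.07697245, -0.0849657 ])}
side {'vfov': 47.33199583734283, 'cx': 321.6033162056256, 'cy': 246.76775002149657, 'eye': array([ 0.39446544, -0.61508616,  0.71343625]), 'attitude': array([ 0.92064724, -0.07629167,  0.03288811, -0.3814533 ])}
{'vfov': 66.83512652157474, 'cx': 323.7338141129351, 'cy': 240.20294220429537, 'eye': array([0.21136519, 0.61824394, 0.38373218]), 'attitude': array([0.83586177, 0.53216499, 0.07171156, 0.11398676])} [ 2.17128515e-01  9.76142635e-01 -8.41252839e-04 -2.38187568e-04] 0.1
```

View pics/top0.png

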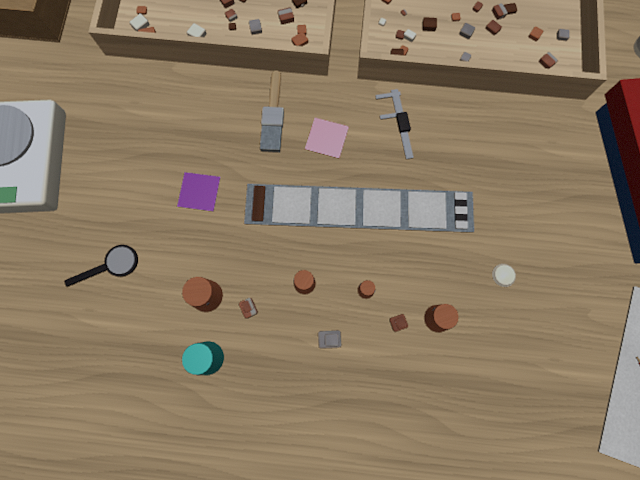

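View pics/side0.png

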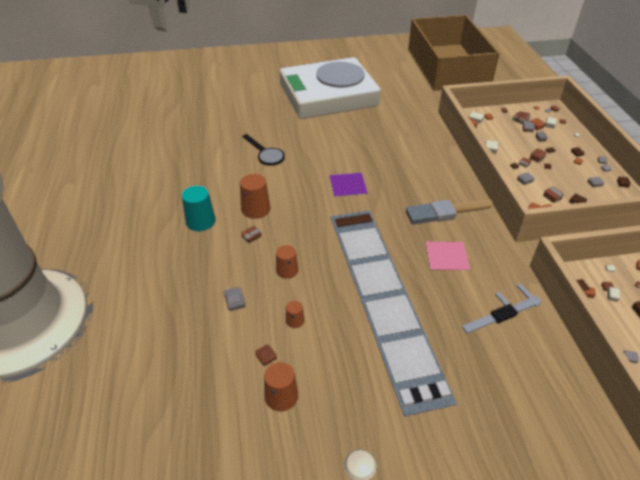

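Top view: the scale bar is at the right end (461,210), the wooden strip at the left (259,203), and cards are at x≈291, 336, 381 and 427 with y≈208. The weights are at about (201,292), (304,281), (367,289) and (442,317). The sherds at (248,307) and (399,322), the turquoise cone and the pink and purple squares aren't part of the job. The side view agrees.

```bash
cat > h.py <<'E'
from bench import manip, effector, viewer
import cv2, numpy as np
from scipy.spatial.transform import Rotation as R
def cast(c,uv,z):
    f=240/np.tan(np.radians(c["vfov"]/2))
    d=R.from_quat(c["attitude"]).apply([(uv[0]-c["cx"])/f,(uv[1]-c["cy"])/f,1.])
    e=np.array(c["eye"]); return e+d*(z-e[2])/d[2]
def blobs(mask,amin):
    n,l,s,c=cv2.connectedComponentsWithStats(mask.astype(np.uint8))
    return [(l==i,s[i],c[i]) for i in range(1,n) if s[i][4]>=amin]
def redmask(im):
    h=cv2.cvtColor(im,cv2.COLOR_RGB2HSV)
    return ((h[...,0]<=10)|(h[...,0]>174))&(h[...,1]>150)&(h[...,2]>50), h
E
python3 - <<'E'
from h import *
for n in("top","side"):
    im=cv2.imread(f"pics/{n}0.png")[:,:,::-1].copy(); c=viewer.get_calibration(n)
    m,h=redmask(im)
    for b,s,ct in blobs(m,60):
        v=h[...,2]; t,_=cv2.threshold(v[b],0,255,cv2.THRESH_OTSU)
        top=b&(v>t); bb=max(blobs(top,5),key=lambda q:q[1][4])
        print(n,s,ct.round(1),"otsu",t,"top",bb[1],bb[2].round(1),cast(c,bb[2],.05).round(3))
    g=(h[...,1]<40)&(h[...,2]>150)
    for b,s,ct in blobs(g,300):
        (u,vv),sz,a=cv2.minAreaRect(np.argwhere(b)[:,::-1].astype(np.float32))
        if max(sz)<90: print(n,"card",ct.round(1),np.round((u,vv),1),np.round(sz),cast(c,(u,vv),.0055).round(4),cast(c,ct,.0055).round(4))
E
```

```text
top [620  78  20  76 802] [632.6 104.1] otsu 97.0 top [620  78  20  73 738] [632.9 103. ] [ 0.84  -0.542  0.05 ]
top [194 279  28  32 301] [212.1 297.8] otsu 71.0 top [207 279  14  16  90] [214.9 287.2] [0.414 0.187 0.05 ]Traceback (most recent call last):
  File "<stdin>", line 7, in <module>
ValueError: max() iterable argument is empty
```

```bash
python3 - <<'E'
from h import *
im=cv2.imread("pics/top0.png")[:,:,::-1].copy();h=cv2.cvtColor(im,cv2.COLOR_RGB2HSV)
for u,v in((199,291),(212,300),(303,279),(309,287),(367,288),(446,316),(432,322),(399,322),(381,200),(340,400),(291,240)): print(u,v,h[v,u])
a=im[260:350,170:480]; cv2.imwrite("pics/z.png",cv2.resize(a,None,fx=2.5,fy=2.5,interpolation=cv2.INTER_NEAREST)[:,:,::-1])
E
```

```text
199 291 [ 10 139 138]
212 300 [  8 148  67]
303 279 [  9 133 144]
309 287 [ 10 145 121]
367 288 [ 10 137 141]
446 316 [ 10 136 142]
432 322 [ 10 160  62]
399 322 [  8 124 107]
381 200 [ 90   1 172]
340 400 [ 18  85 126]
291 240 [ 17  83 138]
```

View pics/z.png

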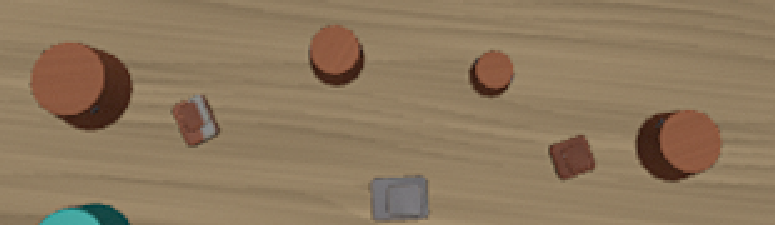

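The crop shows clear lit top faces with dark sides. Largest (d) is on the left, then b, a, and c on the right.

```bash
python3 - <<'E'
from h import *
im=cv2.imread("pics/top0.png")[:,:,::-1].copy(); c=viewer.get_calibration("top")
h=cv2.cvtColor(im,cv2.COLOR_RGB2HSV); f=240/np.tan(np.radians(c["vfov"]/2))
H=dict(a=.037,b=.048,c=.059,d=.070)
m=(h[...,0]<=13)&(h[...,1]>112)&(h[...,2]>126)
B=[q for q in blobs(m,60) if 250<q[2][1]<340]
for (b,s,ct),k in zip(sorted(B,key=lambda q:q[1][4]),"abcd"):
    p=cast(c,ct,H[k]); dia=2*np.sqrt(s[4]/np.pi)/f*(c["eye"][2]-H[k])
    print(k,s,ct.round(1),p.round(4),"topdia",dia.round(4),"reach",np.hypot(*p[:2]).round(3))
g=(h[...,1]<12)&(h[...,2]>150)
for b,s,ct in blobs(g,300):
    if 180<ct[1]<235: print("card",s,ct.round(1),cast(c,ct,.0055).round(4))
g=(h[...,1]>110)&(h[...,2]<110)
for b,s,ct in blobs(g,100):
    if 180<ct[1]<235: print("strip",s,ct.round(1),cast(c,ct,.010).round(4))
for b,s,ct in blobs((h[...,2]<45),20):
    if 180<ct[1]<235: print("black",s,ct.round(1),cast(c,ct,.010).round(4))
E
```

```text
a [361 280  14  15 164] [367.4 287.2] [ 0.4429 -0.0734  0.037 ] topdia 0.025 reach 0.449
b [294 270  19  19 286] [303.3 279.1] [0.444  0.0383 0.048 ] topdia 0.0326 reach 0.446
c [434 304  25  25 469] [445.8 315.8] [ 0.4055 -0.205   0.059 ] topdia 0.0411 reach 0.454
d [182 277  29  29 653] [196.2 290.9] [0.4029 0.2119 0.07  ] topdia 0.0478 reach 0.455
card [ 272  187   39   36 1296] [291.2 204.7] [0.5886 0.079  0.0055]
card [ 317  189   39   36 1299] [336.3 206.4] [ 0.594  -0.0058  0.0055]
card [ 363  190   38   37 1307] [381.3 208. ] [ 0.5995 -0.0903  0.0055]
card [ 408  192   38   36 1299] [426.8 209.6] [ 0.6051 -0.1758  0.0055]
strip [252 186  13  35 369] [258.3 203. ] [0.5841 0.1404 0.01  ]
black [455 200  12   6  63] [460.2 202.4] [ 0.6241 -0.2365  0.01  ]
black [455 214  12   6  68] [460.3 216.6] [ 0.5963 -0.2375  0.01  ]
```

```bash
cat >> h.py <<'E'
W=dict(a=(.4429,-.0734,.004,10,.6051,-.1758),b=(.444,.0383,.010,12,.5995,-.0903),
       c=(.4055,-.205,.017,18,.594,-.0058),d=(.4029,.2119,.023,25,.5886,.079))
def ori(s=1):
    y=s*np.array([.998,.0646,0]); y/=np.linalg.norm(y); z=np.array([0,0,-1.])
    return R.from_matrix(np.stack([np.cross(y,z),y,z],1)).as_quat()
def cycle(k,s):
    x,y,z,F,px,py=W[k]; q=ori(s)
    manip.move_pose([x,y,.17],q)
    manip.servo_line([x,y,z+.03],vel=.12); manip.servo_line([x,y,z],vel=.05)
    effector.close(F); g=manip.current_finger_gap(); f0=manip.current_force()
    manip.servo_line([x,y,z+.012],vel=.04); print(k,"gap",g,"df",(manip.current_force()-f0).round(2))
    if g<.02: raise SystemExit("missed")
    manip.servo_line([x,y,.15],vel=.15); manip.servo_line([px,py,.15],vel=.2)
    print("gap carry",manip.current_finger_gap())
    manip.servo_line([px,py,z+.025],vel=.12); manip.servo_line([px,py,z+.0062],vel=.03)
    print("place force",manip.current_force().round(2),manip.current_tool_pos().round(4))
    manip.sleep(.3); effector.open_jaws(); manip.sleep(.2)
    manip.servo_line([px,py,z+.04],vel=.06); manip.servo_line([px,py,.17],vel=.2)
    print("t",manip.current_clock())
E
python3 - <<'E'
from h import *
for s in(1,-1):
    for k,w in W.items():
        print(s,k,[None if (j:=manip.solve_ik(p,ori(s))) is None else np.round(j,2)[[0,6]] for p in([w[0],w[1],.17],[w[0],w[1],w[2]],[w[4],w[5],.15],[w[4],w[5],w[2]])])
E
```

```text
1 a [array([0.01, 0.19]), array([0.07, 0.2 ]), array([0.12, 0.38]), array([0.17, 0.38])]
1 b [array([-0.15, -0.08]), array([-0.11, -0.12]), array([0.01, 0.23]), array([0.06, 0.22])]
1 c [array([0.06, 0.57]), array([-0.02,  0.94]), array([-0.07,  0.05]), array([-0.04,  0.03])]
1 d [array([-0.41, -0.51]), array([-0.44, -0.58]), array([-0.14, -0.14]), array([-0.14, -0.15])]
-1 a [array([-0.98, -2.34]), array([-0.76, -1.93]), array([-0.56, -2.07]), array([-0.55, -1.92])]
-1 b [array([0.92, 2.55]), array([0.34, 2.54]), array([-0.73, -2.2 ]), array([-0.71, -2.03])]
-1 c [array([-0.66, -2.02]), array([-0.46, -1.68]), array([-0.89, -2.33]), array([-0.87, -2.16])]
-1 d [array([0.12, 2.44]), array([0.02, 2.12]), array([-1.03, -2.47]), array([0.29, 2.56])]
```

```bash
python3 - <<'E'
from h import *
cycle("d",1)
cv2.imwrite("pics/top1.png",viewer.get_image("top")[:,:,::-1]);cv2.imwrite("pics/side1.png",viewer.get_image("side")[:,:,::-1])
E
```

```text
d gap 0.05427538030720906 df [-0.24 -0.16 -4.55]
gap carry 0.05439997770845963
place force [-0.36 -1.07 -3.24] [0.5887 0.079  0.0291]
t 11.275
```

View pics/side1.png

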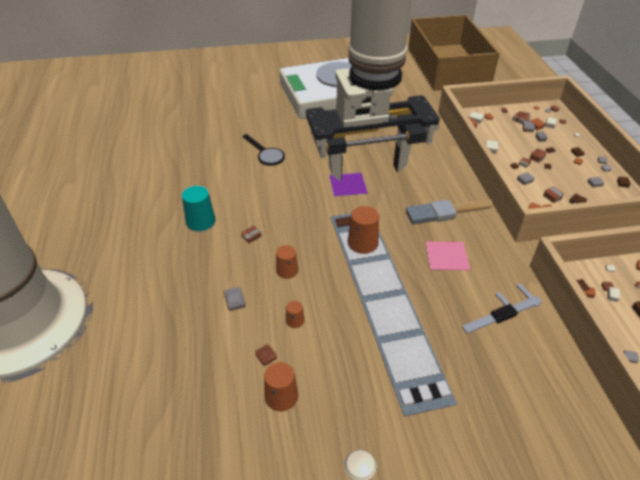

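The side view shows d upright on the far card at (365,230), next to the wooden strip. Now c, b and a.

```bash
python3 - <<'E'
from h import *
for k in "cba": cycle(k,1)
manip.move_pose([.45,.25,.25],ori(1))
im=viewer.get_image("top"); cv2.imwrite("pics/top2.png",im[:,:,::-1]);cv2.imwrite("pics/side2.png",viewer.get_image("side")[:,:,::-1])
c=viewer.get_calibration("top");h=cv2.cvtColor(im,cv2.COLOR_RGB2HSV)
H=dict(a=.037,b=.048,c=.059,d=.070)
m=(h[...,0]<=13)&(h[...,1]>112)&(h[...,2]>126)
B=[q for q in blobs(m,60) if 150<q[2][1]<340]
for b,s,ct in B: print(s,ct.round(1),{k:cast(c,ct,H[k]+.0055).round(4)[:2]-W[k][4:] for k in H})
E
```

```text
c gap 0.046514637964429555 df [-0.07 -0.72 -3.84]
gap carry 0.0461562395876943
place force [ 0.22 -0.55 -2.  ] [ 0.594  -0.0058  0.0231]
t 22.9417
b gap 0.03795407852195156 df [-0.1  -0.21 -2.11]
gap carry 0.03855808416213791
place force [ 0.09  0.59 -1.06] [ 0.5996 -0.0903  0.0161]
t 33.925
a gap 0.03019577245774564 df [ 0.21  0.5  -0.72]
gap carry 0.02975369533559344
place force [ 0.23 -0.18 -0.38] [ 0.6052 -0.1758  0.0101]
t 45.2417
[276 179  27  27 562] [289.  191.8] {'a': array([-0.0045,  0.258 ]), 'b': array([-0.0027,  0.1713]), 'c': array([-0.001 ,  0.0856]), 'd': array([ 0.0006, -0.0004])}
[327 185  23  22 383] [337.6 196. ] {'a': array([-0.0032,  0.1696]), 'b': array([-0.0015,  0.0841]), 'c': array([ 0.0002, -0.0003]), 'd': array([ 0.0018, -0.0851])}
[376 192  19  17 248] [384.8 199.9] {'a': array([-0.0019,  0.0843]), 'b': array([-1.e-04,  0.e+00]), 'c': array([ 0.0015, -0.0832]), 'd': array([ 0.003 , -0.1668])}
[425 197  14  14 138] [431.5 203.5] {'a': array([-1.e-04,  0.e+00]), 'b': array([ 0.0016, -0.083 ]), 'c': array([ 0.0033, -0.1651]), 'd': array([ 0.0048, -0.2475])}
```

View pics/top2.png

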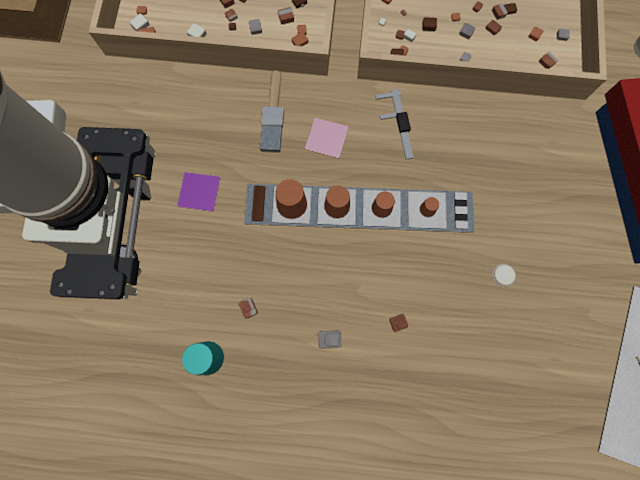

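View pics/side2.png

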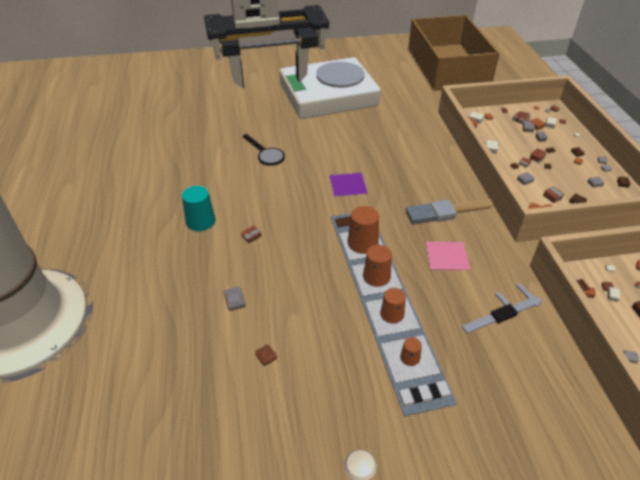

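All four stand upright and centred to within 1 mm of their cards. The smallest is by the scale bar (431,204) and the largest by the strip (289,192). The gripper is clear.

```bash
python3 -c "
from bench import manip
manip.sleep(.5); print(manip.hand_in())"
```

```text
the job is handed in; nothing more can be done
None
```

The four loom weights stand upright on their cards in order of size, smallest by the scale bar, and the job was handed in at about 46 s of the 102 s; the final pictures showed all four within 1 mm of the card centres, and no verdict was returned.

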